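Unclip the battery pack from its charger and lay it in the tray

ROBOT

A 6-joint arm with a two-finger parallel gripper is mounted at the origin on the work surface. World frame = base frame: x ahead of the robot, y to its left, z up, the work surface at z = 0. Lengths are in m, angles in rad, forces in N, time in s.
With the tool pointing down it reaches from about 0.425 to 0.95 m from the base axis. Payload 3.5 kg.
Tool frame: the origin (TCP) lies midway between the tips of the shut fingers; the grasp point (between the pads) lies 19 mm behind it; z points along the fingers, y is the line along which they close (so a half turn about z gives the same grasp; the last joint's range is limited). The gripper opens to 85 mm and grips with 20 to 120 N. Pads are 22 mm wide; open, the fingers measure 114 mm over their backs; the gripper's body (76 mm by 85 mm) begins 54 mm behind the grasp point. The pads swing forward as they close: fully open they stand 13 mm farther back than shut.
Start: joints at [-1.261, 0.286, 1.577, -0, 1.279, -0.15], TCP at [0.3, -0.605, 0.231] pointing down, gripper open.
Joint ranges: [-2.77, 2.77], [-0.9, 2.22], [0.21, 2.48], [-1.53, 4.67], [0.24, 2.81], [-2.84, 2.84]. Speed limits (rad/s): [2.79, 2.79, 3.14, 3.14, 3.14, 3.14].

INTERFACE

Orientations are given as a unit quaternion [x, y, z, w].
In Python, from plant import * gives the robot as it stands.
- The arm moves only by the tool move_arm, never from a script. Its argument "moves" is a list of rows, each a list of 3 entries, a list of its own where there are three numbers: the opening, from 0 (shut) to 1 (fully open), then the shift along the tool's x, y, z in m, then the turn, a rotation vector about the tool's x, y, z in rad. A call has exactly 10 rows; each row shifts and turns the commanded pose from where the row before left it, along the tool's axes as they then stand; what a row does not reach is not made up. A row lasts 1/12 s, in which the tool goes at most 41.7 mm and 7.16 degrees, less where a joint would pass 70% of its speed; a pose out of reach is approached as far as the arm can. A call is refused whole if a number of a shift passes 0.0417 or a number of a turn 0.125, either way. A call with a gripper value outside its range is refused whole. The fingers move at their own pace and stop on an object; "grip_force" is the grip in N (left out, the last holds). Time passes only in rows, so rows that do not move let the fingers close, or fill a call up. It gives the time, the measured TCP pose, the force, the opening and the grip force at its end, in the units of the state.
- get_state(): the state, without advancing time (a new reading comes with each control period).
- read_camera(name): name is "scene" or "top" or "wrist"; returns the picture (480x640x3 uint8, red, green, blue); there is no depth.
- camera_params(name): a dict with "fx", "fy", "cx", "cy" (pixels), "rvec" (rotation vector, rad) and "tvec" (3), from world to camera coordinates, as OpenCV has them; the wrist camera has in their place "tool_from_camera" (4x4, takes a point from camera to tool coordinates, whose origin is the TCP and whose axes are the flange's). Camera axes: x right, y down, z forward; pixel columns grow to the right and rows downward; lengths in m; the calibration is good to about 2 mm. A picture is of the moment at which its call begins: read the wrist's pose just before it. camera_params takes no time and is no camera call.
- sign_off(): hands the job in; it is judged then, once.
The state is a dict: "time": time; "qpos": joint angles; "dq": joint speeds; "joint_efforts": joint torques, N m; "eef_pos": TCP position; "tcp_rot": TCP orientation; "contact_force": force on the tool from outside, world axes, zero at the start; "wrist_torque": the same for the moment, N m; "opening": opening from 0.0 (shut) to 1.0 (fully open); "finger_force": force on a finger pad.
Only numpy, scipy, OpenCV 4.12 (cv2) and the standard library are available. Lean on these libraries where they do the work, as an engineer would, in place of code of your own. Each camera call takes 0.05 s, during which the arm holds its last target. There are 200 camera calls.

TASK

Take the battery pack off its charger: push the release button on its top right in and keep it in, gently, while you slide the pack straight out of the charger's mouth. Never yank against the catch. Then set the pack down gently, flat in the wooden tray, let go, and leave the other things on the bench alone.

Things in the scene. Friction and masses are not known exactly. Their poses are not given: they have to be found in the camera images.
- pack_center (a point): Centre (half-way up) of the loose grey battery pack, 110 x 50 x 34 mm (x, y, z), about 0.25 kg. Clipped in, its axes are the charger's: its -x end sticks out of the mouth and it comes out along -x. Grip it across its 50 mm width; while clipped in, its sides are free over the outer 70 mm.
- pack_ridge (a point): Top centre of the fixed pull ridge on the pack, 28 mm towards -x of the pack's centre and 30 mm above it. Ridge 8 mm thick (x), 46 mm wide (y), standing 13 mm above the pack's top. A fingertip pressing the button can bear on the ridge's +x face to pull. From that face to the charger's steel bar are 42 mm of free room.
- button: Black button on the pack, pad 32 x 34 mm (x, y). Origin: centre of its upper face; when out 24 mm above the pack's centre, 4 mm to its -x. Sprung, goes 5 mm down to a firm stop: 3 N to start, 9 N at the stop. Only in the last mm does its tooth clear the steel bar: press until the stop is felt (10 to 18 N), keep that until the pack is 16 mm out. Over 25 N breaks it.
- dock: Black charger, fixed, turned about the vertical. Origin on the bench under the centre of the seated pack; mouth looks to its -x. Base plate 6 mm thick, 84 mm wide, from 127 mm before the origin (flat apron the pack slides out on) to 77 mm behind. Cheeks and back wall (at most 50 mm high) hold the pack's inner 40 mm, 1.5 mm play each side. The pack is free when 50 mm out.
- keeper: Steel catch bar across the charger's top, fixed, 8 x 77 x 10 mm (x, y, z). Origin: centre of its underside, 22 mm to +x of the charger's origin, 41.5 mm above the bench (1.5 mm above the pack). Pulling with the button not fully in drives the button's tooth against it; over 20 N on it breaks the catch.
- tray: Open wooden tray, fixed on the bench left or right of the charger, turned about the vertical; 170 x 110 mm (x, y), 20 mm high, walls and floor 4 mm thick. Origin: centre of its underside. The pack goes in with its long side along the tray's x, either way round.
- bracket: Bystander: dark steel angle bracket lying on the bench, 85 x 26 mm, 28 mm high at one end; origin at the centre of its underside.
- gear: Bystander: dark steel gear with a brass hub lying on the bench, 61 mm across, 16 mm high; origin at the centre of its underside.
- jar: Bystander: clear jar with a black cap standing on the bench, 48 mm across, 65 mm high; origin at the centre of its underside.
Things that resemble listed ones, but are neither listed nor needed, are in the scene too. Of the things that look like the part that bears pack_center, the larger one is meant.

How it is judged:
By the outcome, as a careful person would: the job done as asked, in the order asked, and still so for the second after the job is handed in, with the robot touching nothing.
It also fails if it takes over 61 s, if anything falls off the work surface, if the arm or the gripper's body presses on something with over 40 N, if the wrist force passes 120 N, or if a joint passes its speed limit or range.

## Working session

There is one attempt and no reset: what is moved stays moved. The work goes in short steps, Python scripts to look and compute and a tool call to move; the robot and the scene stay as the last step left them, time stands still between calls to the robot, and variables do not carry over. Pictures are saved under pics/ and viewed, at most 10 in all, crops included, and the job is handed in when it is done.

Besides the shell and the picture viewer there is one more tool, called after ">>>" as name(argument=value, ...) on one line, values as JSON. move_arm: Moves the arm, as the interface text tells. Its arguments: {"type":"object","properties":{"moves":{"type":"array"},"grip_force":{"type":"number"}},"required":["moves"]}

```bash
mkdir -p pics; cat > h.py <<'E'
from plant import *
import numpy as np, cv2
from scipy.spatial.transform import Rotation as R
def cam(n):
    p=camera_params(n); K=np.array([[p['fx'],0,p['cx']],[0,p['fy'],p['cy']],[0,0,1.]])
    if 'rvec' in p:
        Rm=cv2.Rodrigues(np.array(p['rvec'],float))[0]; return K,Rm,np.array(p['tvec'],float)
    s=get_state(); T=np.eye(4); T[:3,:3]=R.from_quat(s['tcp_rot']).as_matrix(); T[:3,3]=s['eef_pos']
    M=np.linalg.inv(T@np.array(p['tool_from_camera'])); return K,M[:3,:3],M[:3,3]
def ray(c,px,z):
    K,Rm,t=c; o=-Rm.T@t; px=np.atleast_2d(np.array(px,float))
    d=(Rm.T@np.linalg.inv(K)@np.c_[px,np.ones(len(px))].T).T
    return o+d*((z-o[2])/d[:,2])[:,None]
def proj(c,P):
    K,Rm,t=c; q=(K@(Rm@np.atleast_2d(P).T+t[:,None])).T; return q[:,:2]/q[:,2:]
def snap(n,f):
    im=read_camera(n); cv2.imwrite(f,im[:,:,::-1]); return im
E
python3 - <<'E'
from h import *
s=get_state(); print(s)
snap('top','pics/top.png');snap('scene','pics/scene.png')
for n in('top','scene'):
    K,Rm,t=cam(n);print(n,K[0,0],-Rm.T@t)
print(camera_params('wrist'))
E
```

```text
{'time': 0.0, 'qpos': array([-1.26100226e+00,  2.87191497e-01,  1.57821733e+00,  1.75131450e-05,
        1.27858950e+00, -1.49984877e-01]), 'dq': array([-0.00083234, -0.00023476, -0.00076275,  0.00171989, -0.00037163,
       -0.00047673]), 'joint_efforts': array([ 3.20019371e-04, -4.05972433e+01, -2.92626107e+01, -9.97348047e-05,
        5.79729007e-03, -4.97441874e-06]), 'eef_pos': array([ 0.29936373, -0.60423549,  0.22990812]), 'tcp_rot': array([ 9.73691460e-01,  2.27867272e-01, -8.76546638e-05, -1.19967203e-03]), 'contact_force': array([ 0.43814999, -2.06426252,  0.04224085]), 'wrist_torque': array([-0.05247787, -0.00893744, -0.0690281 ]), 'finger_force': 0.0, 'opening': 0.9982081415238996}
top 568.3415861522018 [ 0.46741997 -0.02542983  0.99943875]
scene 489.97746805722954 [0.98049941 0.46402926 0.53463822]
{'fx': 400.3153412395469, 'fy': 400.3153412395469, 'cx': 320.95104152458237, 'cy': 235.2939953611619, 'tool_from_camera': array([[ 9.11401842e-05, -9.63984035e-01, -2.65960094e-01,
         6.69638570e-02],
       [ 9.99999791e-01, -8.22696975e-05,  6.40873740e-04,
        -8.53470337e-04],
       [-6.39672511e-04, -2.65960097e-01,  9.63983826e-01,
        -1.41904274e-01],
       [ 0.00000000e+00,  0.00000000e+00,  0.00000000e+00,
         1.00000000e+00]])}
```

View pics/top.png

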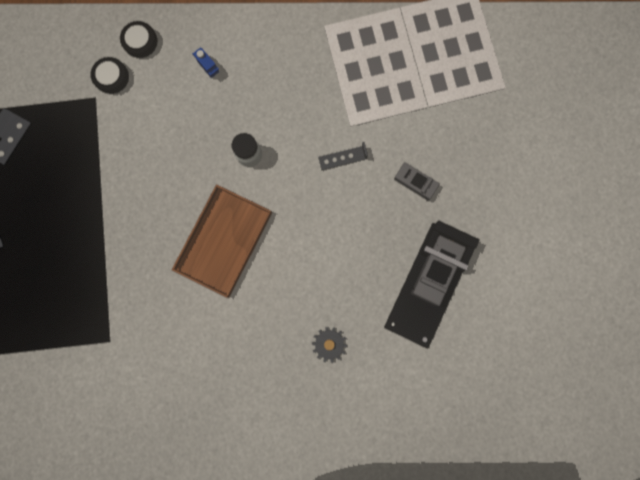

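View pics/scene.png

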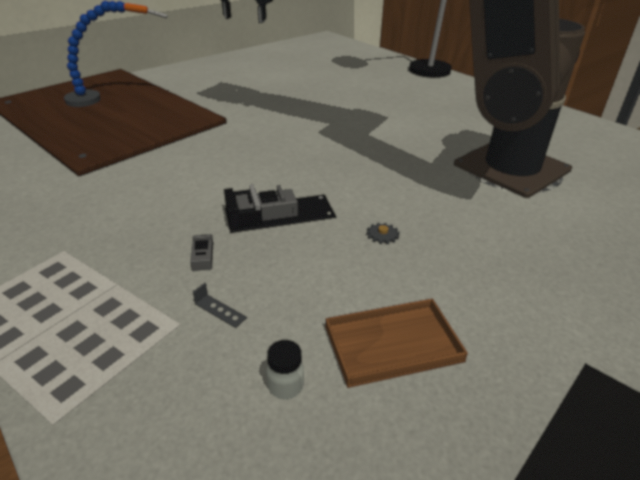

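The pack is the larger grey part in the charger, at top (440,268) / scene (275,203). The lookalikes are the small grey pack at top (418,181) / scene (202,250) and the printed sheet. The tray is at top (223,241), with the gear, bracket and jar well apart.

```bash
cat > m.py <<'E'
from h import *
im=cv2.imread('pics/top.png'); c=cam('top'); g=im.max(2)
m=np.zeros_like(g); m[205:360,370:490]=(g[205:360,370:490]<45)*255
m=cv2.morphologyEx(m,cv2.MORPH_CLOSE,np.ones((9,9)))
ct=max(cv2.findContours(m,0,2)[0],key=cv2.contourArea); r=cv2.minAreaRect(ct); print('dock',r)
P=ray(c,cv2.boxPoints(r),.006); print(P.round(4))
hsv=cv2.cvtColor(im,cv2.COLOR_BGR2HSV); m=((hsv[:,:,1]>90)&(hsv[:,:,0]<20)).astype('u1')*255; m[:150]=0;m[310:]=0;m[:,300:]=0
m=cv2.morphologyEx(m,cv2.MORPH_CLOSE,np.ones((5,5)))
ct=max(cv2.findContours(m,0,2)[0],key=cv2.contourArea); r=cv2.minAreaRect(ct); print('tray',r)
P=ray(c,cv2.boxPoints(r),.018); print(P.round(4),P.mean(0)); 
for a,b in((0,1),(1,2)): d=P[b]-P[a]; print(np.linalg.norm(d),np.degrees(np.arctan2(d[1],d[0])))
cr=cv2.resize(im[200:360,370:500],None,fx=4.5,fy=3.7*4.5/3.7*0.8); cr=cv2.resize(im[205:355,375:490],None,fx=4,fy=4,interpolation=2); cv2.imwrite('pics/crop.png',cr)
E
python3 m.py
```

```text
dock ((431.0467529296875, 282.96319580078125), (47.21025085449219, 117.09420013427734), 25.201122283935547)
[[ 0.4465 -0.1054  0.006 ]
 [ 0.6319 -0.1943  0.006 ]
 [ 0.5965 -0.2682  0.006 ]
 [ 0.413  -0.1782  0.006 ]]
tray ((221.4000244140625, 240.20001220703125), (62.60989761352539, 96.59812927246094), 26.56505012512207)
[[0.5407 0.2647 0.018 ]
 [0.6945 0.1945 0.018 ]
 [0.6445 0.0939 0.018 ]
 [0.493  0.1654 0.018 ]] [0.5932002  0.17962758 0.018     ]
0.16906084287057896 -24.531855027172156
0.11230368161796095 -116.43175135940959
```

View pics/crop.png

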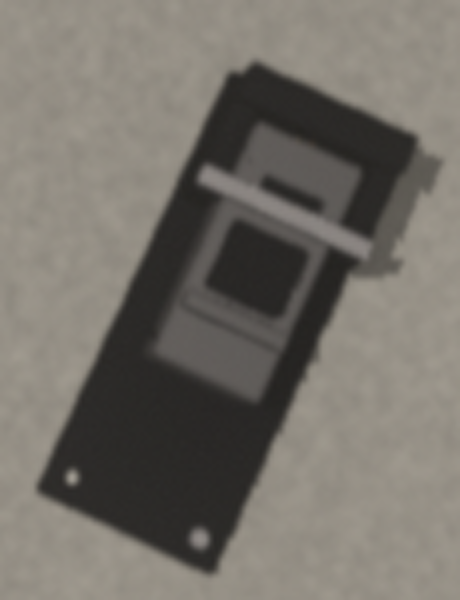

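The crop shows the large pack under the steel bar (centre ≈(446,258) full picture). The ridge and button are on the mouth side, and the mouth faces the robot (apron corners ≈(385,327) and (428,348)).

```bash
cat > n.py <<'E'
from h import *
im=cv2.imread('pics/top.png'); c=cam('top')
f=lambda p:np.array(p)/4.+[375,205]
yaws=[]
A=ray(c,f([[40,490],[212,573]]),.006); K=ray(c,f([[202,175],[368,250]]),.0515); P=ray(c,f([[150,353],[260,403]]),.04);U=ray(c,f([[242,219],[308,250],[206,285],[274,318]]),.045)
for n,Q in(('apron',A),('bar',K),('pack',P)):
    d=Q[0]-Q[1]; y=np.degrees(np.arctan2(d[1],d[0]))-90; print(n,np.linalg.norm(d),y); 
e=(A.mean(0)-K.mean(0)); print('axis',np.linalg.norm(e[:2]),np.degrees(np.arctan2(-e[1],-e[0])))
yaw=np.radians(-25.3)
x=np.array([np.cos(yaw),np.sin(yaw),0])
for Q,o in((A,-.127),(K,.022),(P,-.055),(U,-.004)): print((Q.mean(0)-o*x)[:2].round(4))
# scene check: bar
s=cam('scene')
E
python3 n.py
```

```text
apron 0.08097388619121614 -25.199850526917416
bar 0.07497270672573102 -24.41518568055406
pack 0.04989341780676568 -24.197700218996715
axis 0.1472553950523579 -24.98683482767111
[ 0.5413 -0.1967]
[ 0.5401 -0.1952]
[ 0.5411 -0.1956]
[ 0.5408 -0.1957]
```

>>> move_arm(moves=[[0,[0.0326,-0.0223,0.008],[0,0,0]],[0,[0.0326,-0.0223,0.008],[0,0,0]],[0,[0.0326,-0.0223,0.008],[0,0,0]],[0,[0.0326,-0.0223,0.008],[0,0,0]],[0,[0.0326,-0.0223,0.008],[0,0,0]],[0,[0.0326,-0.0223,0.008],[0,0,0]],[0,[0.0326,-0.0223,0.008],[0,0,0]],[0,[0.0326,-0.0223,0.008],[0,0,0]],[0,[0.0326,-0.0223,0.008],[0,0,0]],[0,[0.0326,-0.0223,0.008],[0,0,0]]])

```text
time: 0.93
eef_pos: [0.4931, -0.2583, 0.1506]
tcp_rot: [0.974, 0.228, -0.0, -0.0]
contact_force: [1.0, 0.0, -0.0]
opening: -0.002
finger_force: 0.0
```

>>> move_arm(moves=[[0,[0.0326,-0.0223,0.008],[0,0,0]],[0,[0.0326,-0.0223,0.008],[0,0,0]],[0,[0,0,0],[0,0,-0.1245]],[0,[0,0,0],[0,0,-0.1245]],[0,[0,0,0],[0,0,-0.1245]],[0,[0,0,0],[0,0,-0.1245]],[0,[0,0,0],[0,0,-0.1245]],[0,[0,0,0],[0,0,-0.1245]],[0,[0,0,0],[0,0,-0.1245]],[0,[0,0,0],[0,0,-0.1245]]])

```text
time: 1.77
eef_pos: [0.531, -0.1912, 0.1348]
tcp_rot: [0.744, 0.668, -0.0, -0.001]
contact_force: [0.6, 0.3, -0.4]
opening: -0.002
finger_force: 0.0
```

>>> move_arm(moves=[[0,[0,0,0],[0,0,-0.1245]],[0,[0,0,0],[0,0,-0.1245]],[0,[0,0,0],[0,0,-0.1245]],[0,[0,0,0],[0,0,-0.1245]],[0,[0,0,0],[0,0,-0.1245]],[0,[0,0,0],[0,0,-0.1245]],[0,[0,0,0],[0,0,-0.1245]],[0,[0,0,0],[0,0,-0.1245]],[0,[0,0,0],[0,0,-0.1245]],[0,[0,0,0],[0,0,-0.1245]]])

```text
time: 2.6
eef_pos: [0.531, -0.1912, 0.1347]
tcp_rot: [0.216, 0.976, 0.0, -0.001]
contact_force: [-0.8, 0.0, -0.2]
opening: -0.0
finger_force: 0.0
```

```bash
cat >> h.py <<'E'
O=np.array([.5408,-.1957,0]); YAW=np.radians(-25.)
def go(P,yaw):
    "tool-axis shift and z turn to reach world point P, tool pointing down with tool x at yaw"
    s=get_state(); r=R.from_quat(s['tcp_rot']); T=R.from_matrix(np.array([[np.cos(yaw),np.sin(yaw),0],[np.sin(yaw),-np.cos(yaw),0],[0,0,-1.]]))
    print('t',s['time'],'pos',s['eef_pos'].round(4),'F',s['contact_force'].round(2),'op',round(s['opening'],3))
    print('shift',r.inv().apply(np.array(P)-s['eef_pos']).round(4),'turn',(r.inv()*T).as_rotvec().round(4),'dockxyz',(R.from_euler('z',-YAW).apply(s['eef_pos']-O)).round(4))
def D(x,y,z): return O+R.from_euler('z',YAW).apply([x,y,z])
E
python3 - <<'E'
from h import *
go(D(-.011,0,.065),YAW+np.pi)
c=cam('wrist'); snap('wrist','pics/w1.png'); print(proj(c,[D(0,0,.04),D(-.004,0,.045),D(-.028,0,.053),D(.022,0,.0515),D(-.055,.025,.04),D(-.055,-.025,.04),D(-.127,.042,.006),D(-.127,-.042,.006)]).round())
E
```

```text
t 2.6 pos [ 0.531  -0.1912  0.1347] F [-0.76  0.04 -0.23] op -0.0
shift [0.0001 0.0001 0.0697] turn [ 0.0001 -0.0011  0.0017] dockxyz [-1.080e-02 -1.000e-04  1.347e-01]
[[321. 256.]
 [321. 253.]
 [321. 217.]
 [321. 297.]
 [364. 167.]
 [278. 167.]
 [389.  45.]
 [253.  44.]]
```

View pics/w1.png

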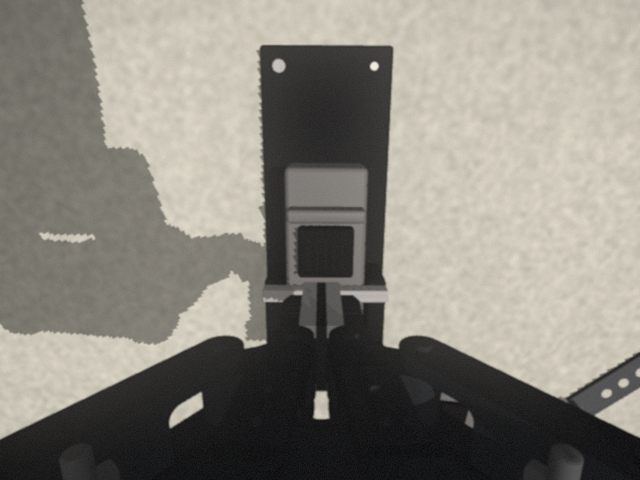

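The wrist view puts the apron, pack and bar about 3 mm further to dock +y: centre column 326 against a predicted 321. Along x it agrees (ridge row ≈216, button centre (326,251)). I'll correct and come down.

>>> move_arm(moves=[[0,[-0.003,0.003,0.01],[0,0,0.0017]],[0,[0,0,0.012],[0,0,0]],[0,[0,0,0.012],[0,0,0]],[0,[0,0,0.012],[0,0,0]],[0,[0,0,0.012],[0,0,0]],[0,[0,0,0.012],[0,0,0]],[0,[0,0,0.008],[0,0,0]],[0,[0,0,0.004],[0,0,0]],[0,[0,0,0],[0,0,0]],[0,[0,0,0],[0,0,0]]])

```text
time: 3.48
eef_pos: [0.5355, -0.1901, 0.0533]
tcp_rot: [0.22, 0.976, -0.0, 0.0]
contact_force: [-0.2, -0.4, 0.2]
opening: 0.002
finger_force: 0.0
```

```bash
python3 - <<'E'
from h import *
go(D(-.008,.003,.047),YAW+np.pi)
snap('wrist','pics/w2.png')
E
```

```text
t 3.4833 pos [ 0.5355 -0.1901  0.0533] F [-0.25 -0.39  0.24] op 0.002
shift [0.0009 0.0002 0.0063] turn [-0.      0.0001 -0.0063] dockxyz [-0.0071  0.0028  0.0533]
```

View pics/w2.png

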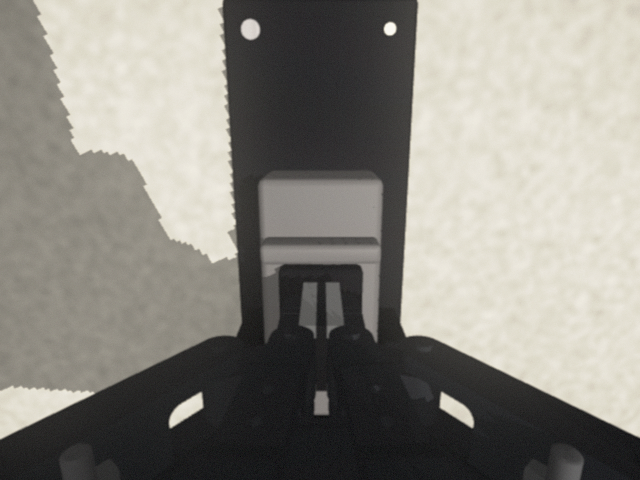

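Fingers are centred over the pack (column 321), about 7 mm short of the ridge and clear of the bar. I'll ease towards the ridge and press.

>>> move_arm(moves=[[0,[0.004,0,0.001],[0,0,0]],[0,[0,0,0.002],[0,0,0]],[0,[0,0,0.002],[0,0,0]],[0,[0,0,0.001],[0,0,0]],[0,[0,0,0.001],[0,0,0]],[0,[0,0,0.001],[0,0,0]],[0,[0,0,0.001],[0,0,0]],[0,[0,0,0.0005],[0,0,0]],[0,[0,0,0],[0,0,0]],[0,[0,0,0],[0,0,0]]])

```text
time: 4.37
eef_pos: [0.5317, -0.1883, 0.0445]
tcp_rot: [0.219, 0.976, 0.0, -0.0]
contact_force: [-3.0, 2.4, 5.4]
opening: 0.003
finger_force: 3.0
```

>>> move_arm(moves=[[0,[0,0,0.0005],[0,0,0]],[0,[0,0,0.0005],[0,0,0]],[0,[0,0,0.0005],[0,0,0]],[0,[0,0,0.0005],[0,0,0]],[0,[0,0,0],[0,0,0]],[0,[0,0,0],[0,0,0]],[0,[0,0,0],[0,0,0]],[0,[0,0,0],[0,0,0]],[0,[0,0,0],[0,0,0]],[0,[0,0,0],[0,0,0]]])

```text
time: 5.2
eef_pos: [0.5318, -0.1883, 0.0429]
tcp_rot: [0.219, 0.976, 0.0, -0.0]
contact_force: [-3.2, 2.0, 7.8]
opening: 0.001
finger_force: 3.9
```

>>> move_arm(moves=[[0,[0,0,0.0005],[0,0,0]],[0,[0,0,0.0005],[0,0,0]],[0,[0,0,0.0005],[0,0,0]],[0,[0,0,0],[0,0,0]],[0,[0,0,0],[0,0,0]],[0,[0,0,0],[0,0,0]],[0,[0,0,0],[0,0,0]],[0,[0,0,0],[0,0,0]],[0,[0,0,0],[0,0,0]],[0,[0,0,0],[0,0,0]]])

```text
time: 6.03
eef_pos: [0.5317, -0.1883, 0.042]
tcp_rot: [0.219, 0.976, 0.0, -0.001]
contact_force: [-5.4, 2.6, 11.5]
opening: 0.003
finger_force: 5.7
```

>>> move_arm(moves=[[0,[0,0,0.0005],[0,0,0]],[0,[0,0,0],[0,0,0]],[0,[0.0005,0,0],[0,0,0]],[0,[0.0005,0,0],[0,0,0]],[0,[0.0005,0,0],[0,0,0]],[0,[0.0005,0,0],[0,0,0]],[0,[0.0005,0,0],[0,0,0]],[0,[0.0005,0,0],[0,0,0]],[0,[0,0,0],[0,0,0]],[0,[0,0,0],[0,0,0]]])

```text
time: 6.87
eef_pos: [0.5317, -0.1883, 0.0424]
tcp_rot: [0.22, 0.976, -0.001, 0.003]
contact_force: [0.8, 1.3, 8.5]
opening: 0.0
finger_force: 4.2
```

```bash
python3 - <<'E'
from h import *
go(D(-.06,.003,.042),YAW+np.pi)
E
```

```text
t 6.8667 pos [ 0.5317 -0.1883  0.0424] F [0.79 1.25 8.48] op 0.0
shift [ 0.0486 -0.0002  0.0001] turn [-0.      0.0068 -0.0064] dockxyz [-0.0114  0.0029  0.0424]
```

Pulling unloads the press, because the arm is compliant and its axes are coupled. I'll restore the press before pulling further.

>>> move_arm(moves=[[0,[0,0,0.0005],[0,0,0]],[0,[0,0,0.0005],[0,0,0]],[0,[0,0,0.0005],[0,0,0]],[0,[0,0,0.0005],[0,0,0]],[0,[0,0,0],[0,0,0]],[0,[0,0,0],[0,0,0]],[0,[0,0,0],[0,0,0]],[0,[0,0,0],[0,0,0]],[0,[0,0,0],[0,0,0]],[0,[0,0,0],[0,0,0]]])

```text
time: 7.7
eef_pos: [0.5317, -0.1883, 0.0419]
tcp_rot: [0.219, 0.976, -0.001, 0.003]
contact_force: [-3.1, 2.0, 17.5]
opening: -0.001
finger_force: 8.2
```

>>> move_arm(moves=[[0,[0.0005,0,0],[0,0,0]],[0,[0.0005,0,0],[0,0,0]],[0,[0.0005,0,0],[0,0,0]],[0,[0.0005,0,0],[0,0,0]],[0,[0,0,0],[0,0,0]],[0,[0,0,0],[0,0,0]],[0,[0,0,0],[0,0,0]],[0,[0,0,0],[0,0,0]],[0,[0,0,0],[0,0,0]],[0,[0,0,0],[0,0,0]]])

```text
time: 8.53
eef_pos: [0.5317, -0.1883, 0.042]
tcp_rot: [0.22, 0.976, -0.001, 0.006]
contact_force: [1.2, -0.4, 12.4]
opening: -0.001
finger_force: 5.8
```

>>> move_arm(moves=[[0,[0.0005,0,0.0003],[0,0,0]],[0,[0.0005,0,0.0003],[0,0,0]],[0,[0.0005,0,0.0002],[0,0,0]],[0,[0.0005,0,0.0002],[0,0,0]],[0,[0.0005,0,0.0002],[0,0,0]],[0,[0,0,0],[0,0,0]],[0,[0,0,0],[0,0,0]],[0,[0,0,0],[0,0,0]],[0,[0,0,0],[0,0,0]],[0,[0,0,0],[0,0,0]]])

```text
time: 9.37
eef_pos: [0.5316, -0.1883, 0.042]
tcp_rot: [0.22, 0.976, -0.002, 0.009]
contact_force: [5.5, -1.1, 11.7]
opening: 0.0
finger_force: 5.8
```

```bash
python3 - <<'E'
from h import *
go(D(-.06,.003,.042),YAW+np.pi); s=get_state(); F=R.from_euler('z',-YAW).apply(s['contact_force']); print(F.round(2),s['wrist_torque'].round(2))
E
```

```text
t 9.3667 pos [ 0.5316 -0.1883  0.042 ] F [ 5.53 -1.08 11.75] op 0.0
shift [ 0.0485 -0.0002 -0.0009] turn [-0.0001  0.0177 -0.0069] dockxyz [-0.0115  0.0028  0.042 ]
[ 5.46  1.36 11.75] [-0.13 -0.9  -0.02]
```

>>> move_arm(moves=[[0,[0.0004,0,0.0005],[0,0,0]],[0,[0.0004,0,0.0005],[0,0,0]],[0,[0.0004,0,0.0002],[0,0,0]],[0,[0.0004,0,0.0002],[0,0,0]],[0,[0.0004,0,0.0002],[0,0,0]],[0,[0,0,0],[0,0,0]],[0,[0,0,0],[0,0,0]],[0,[0,0,0],[0,0,0]],[0,[0,0,0],[0,0,0]],[0,[0,0,0],[0,0,0]]])

```text
time: 10.2
eef_pos: [0.5316, -0.1883, 0.042]
tcp_rot: [0.22, 0.975, -0.002, 0.011]
contact_force: [7.2, -1.0, 15.2]
opening: -0.001
finger_force: 7.4
```

>>> move_arm(moves=[[0,[0.0005,0,0.0002],[0,0,0]],[0,[0.0005,0,0.0002],[0,0,0]],[0,[0.0005,0,0.0002],[0,0,0]],[0,[0.0005,0,0.0002],[0,0,0]],[0,[0,0,0],[0,0,0]],[0,[0,0,0],[0,0,0]],[0,[0,0,0],[0,0,0]],[0,[0,0,0],[0,0,0]],[0,[0,0,0],[0,0,0]],[0,[0,0,0],[0,0,0]]])

```text
time: 11.03
eef_pos: [0.5312, -0.1882, 0.0419]
tcp_rot: [0.22, 0.975, -0.003, 0.013]
contact_force: [9.4, -1.3, 15.1]
opening: -0.002
finger_force: 7.3
```

>>> move_arm(moves=[[0,[0.0005,0,0.0001],[0,0,0]],[0,[0.0005,0,0.0001],[0,0,0]],[0,[0.0005,0,0.0001],[0,0,0]],[0,[0.0005,0,0.0001],[0,0,0]],[0,[0,0,0],[0,0,0]],[0,[0,0,0],[0,0,0]],[0,[0,0,0],[0,0,0]],[0,[0,0,0],[0,0,0]],[0,[0,0,0],[0,0,0]],[0,[0,0,0],[0,0,0]]])

```text
time: 11.87
eef_pos: [0.5298, -0.1879, 0.0419]
tcp_rot: [0.22, 0.975, -0.003, 0.014]
contact_force: [8.7, -3.1, 16.1]
opening: -0.003
finger_force: 7.6
```

```bash
cat > look.py <<'E'
from h import *
import sys
go(D(-.06,.003,.042),YAW+np.pi); s=get_state(); F=R.from_euler('z',-YAW).apply(s['contact_force']); print('Fdock',F.round(2))
t=read_camera('top'); cv2.imwrite('pics/t%s.png'%sys.argv[1],t[:,:,::-1])
w=read_camera('wrist'); cv2.imwrite('pics/w%s.png'%sys.argv[1],w[:,:,::-1])
g=w[:,335:345].astype(float).mean((1,2)); a=np.diff(g); print('wrist row edges',[(i,round(a[i])) for i in range(100,300) if abs(a[i])>7])
E
python3 look.py 3
python3 - <<'E'
import cv2,numpy as np
w=cv2.imread('pics/w2.png');g=w[:,335:345].astype(float).mean((1,2)); a=np.diff(g); print('w2',[(i,round(a[i])) for i in range(100,300) if abs(a[i])>7])
E
```

```text
t 11.8667 pos [ 0.5298 -0.1879  0.0419] F [ 8.66 -3.11 16.05] op -0.003
shift [ 0.0467  0.0002 -0.0014] turn [-0.0009  0.028  -0.0072] dockxyz [-0.0133  0.0024  0.0419]
Fdock [ 9.16  0.84 16.05]
wrist row edges [(181, 13), (194, 12), (195, 13), (196, 10), (255, -22), (256, -31), (257, -10), (266, 14), (267, 14), (268, 10), (284, -8), (285, -14), (286, -21), (287, -16)]
w2 [(169, 9), (170, 9), (177, 8), (178, 14), (179, 15), (180, 10), (235, -17), (236, -39), (237, -16), (243, 10), (244, 15), (245, 14), (248, 8), (260, -8), (262, -12), (263, -33), (264, -31), (281, 11), (282, 12)]
```

View pics/w3.png

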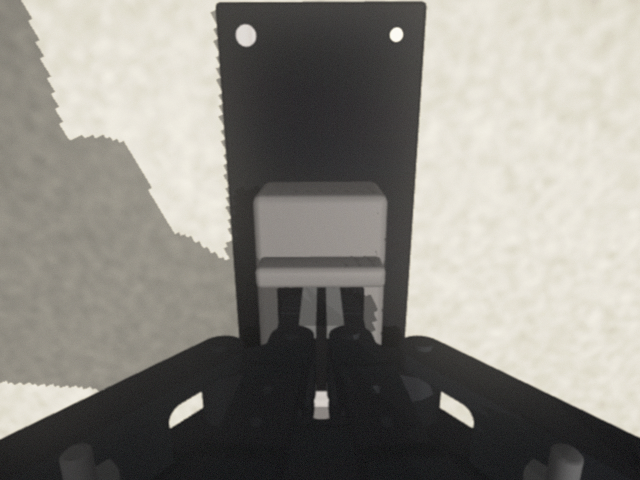

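The wrist picture shows the fingertips now right behind the ridge (rows 268–287), with force steady at about 9 N. I'll go on gently.

>>> move_arm(moves=[[0,[0.0005,0,0],[0,0,0]],[0,[0.0005,0,0],[0,0,0]],[0,[0.0005,0,0],[0,0,0]],[0,[0.0005,0,0],[0,0,0]],[0,[0.0005,0,0],[0,0,0]],[0,[0,0,0],[0,0,0]],[0,[0,0,0],[0,0,0]],[0,[0,0,0],[0,0,0]],[0,[0,0,0],[0,0,0]],[0,[0,0,0],[0,0,0]]])

```text
time: 12.8
eef_pos: [0.5275, -0.1871, 0.0419]
tcp_rot: [0.22, 0.975, -0.004, 0.014]
contact_force: [8.3, -3.7, 15.7]
opening: 0.0
finger_force: 8.2
```

```bash
cat >> look.py <<'E'
c=cam('top')
def edge(f):
    im=cv2.imread(f).astype(np.uint8).max(2)
    xs=np.arange(-.1,-.02,.0002); v=np.zeros(len(xs))
    for y in np.linspace(-.012,.018,13):
        p=proj(c,np.array([D(x,y,.04) for x in xs])).astype(np.float32)
        v+=cv2.remap(im.astype(np.float32),p[:,0].reshape(1,-1),p[:,1].reshape(1,-1),1).ravel()/13
    a=np.diff(cv2.GaussianBlur(v.reshape(1,-1),(0,0),5).ravel()); return xs[a.argmax()]
print('pack edge start/now',edge('pics/top.png'),edge('pics/t%s.png'%sys.argv[1]))
E
python3 look.py 4
```

```text
t 12.8 pos [ 0.5275 -0.1871  0.0419] F [ 8.3  -3.69 15.71] op 0.0
shift [ 0.0443  0.0005 -0.0013] turn [-0.0014  0.028  -0.007 ] dockxyz [-0.0157  0.0021  0.0419]
Fdock [ 9.08  0.16 15.71]
wrist row edges [(181, 9), (182, 9), (195, 13), (196, 13), (197, 11), (255, -9), (256, -27), (257, -27), (266, 7), (267, 12), (268, 14), (269, 11), (285, -10), (286, -14), (287, -23), (288, -12)]
pack edge start/now -0.05479999999999871 -0.061199999999998894
```

The pack is moving with the finger, 4–6 mm so far, with force steady at 9 N pull and 15.7 N press. I'll continue.

>>> move_arm(moves=[[0,[0.0008,0,0],[0,0,0]],[0,[0.0008,0,0],[0,0,0]],[0,[0.0008,0,0],[0,0,0]],[0,[0.0008,0,0],[0,0,0]],[0,[0.0008,0,0],[0,0,0]],[0,[0.0008,0,0],[0,0,0]],[0,[0.0008,0,0],[0,0,0]],[0,[0.0008,0,0],[0,0,0]],[0,[0,0,0],[0,0,0]],[0,[0,0,0],[0,0,0]]])

```text
time: 13.73
eef_pos: [0.5216, -0.1846, 0.0419]
tcp_rot: [0.22, 0.975, -0.004, 0.014]
contact_force: [8.1, -4.5, 15.9]
opening: -0.004
finger_force: 8.2
```

>>> move_arm(moves=[[0,[0.001,0,0],[0,0,0]],[0,[0.001,0,0],[0,0,0]],[0,[0.001,0,0],[0,0,0]],[0,[0.001,0,0],[0,0,0]],[0,[0.001,0,0],[0,0,0]],[0,[0.001,0,0],[0,0,0]],[0,[0.001,0,0],[0,0,0]],[0,[0.001,0,0],[0,0,0]],[0,[0.001,0,0],[0,0,0]],[0,[0.001,0,0],[0,0,0]]])

```text
time: 14.57
eef_pos: [0.5128, -0.1805, 0.0419]
tcp_rot: [0.22, 0.975, -0.004, 0.014]
contact_force: [8.6, -3.5, 15.0]
opening: 0.002
finger_force: 8.2
```

>>> move_arm(moves=[[0,[0.0015,0,0],[0,0,0]],[0,[0.002,0,0],[0,0,0]],[0,[0.002,0,0],[0,0,0]],[0,[0.002,0,0],[0,0,0]],[0,[0.002,0,0],[0,0,0]],[0,[0.002,0,0],[0,0,0]],[0,[0.002,0,0],[0,0,0]],[0,[0.002,0,0],[0,0,0]],[0,[0.002,0,0],[0,0,0]],[0,[0.001,0,0],[0,0,0]]])

```text
time: 15.4
eef_pos: [0.4962, -0.1726, 0.0419]
tcp_rot: [0.22, 0.975, -0.004, 0.014]
contact_force: [8.4, -4.6, 15.9]
opening: -0.001
finger_force: 8.4
```

```bash
sed -i 's/arange(-.1,/arange(-.126,/' look.py; python3 look.py 5
```

```text
t 15.4 pos [ 0.4962 -0.1726  0.0419] F [ 8.42 -4.58 15.9 ] op -0.001
shift [ 0.0098  0.0009 -0.0004] turn [-0.0021  0.0291 -0.0069] dockxyz [-0.0502  0.0021  0.0419]
Fdock [ 9.56 -0.59 15.9 ]
wrist row edges [(100, -59), (101, -15), (181, 9), (182, 8), (195, 13), (196, 13), (197, 10), (255, -9), (256, -25), (257, -24), (267, 13), (268, 13), (269, 10), (285, -10), (286, -14), (287, -21), (288, -11)]
pack edge start/now -0.05479999999999796 -0.039599999999997526
```

>>> move_arm(moves=[[0,[0.0015,0,0],[0,0,0]],[0,[0.0025,0,0],[0,0,0]],[0,[0.0025,0,0],[0,0,0]],[0,[0.0025,0,0],[0,0,0]],[0,[0.0025,0,0],[0,0,0]],[0,[0.0025,0,0],[0,0,0]],[0,[0.0025,0,0],[0,0,0]],[0,[0.0025,0,0],[0,0,0]],[0,[0.0025,0,0],[0,0,0]],[0,[0.001,0,0],[0,0,0]]])

```text
time: 16.33
eef_pos: [0.476, -0.1632, 0.0419]
tcp_rot: [0.22, 0.975, -0.004, 0.014]
contact_force: [9.4, -3.4, 15.1]
opening: 0.003
finger_force: 8.7
```

>>> move_arm(moves=[[0,[-0.0015,0,-0.001],[0,0,0]],[0,[-0.0015,0,-0.001],[0,0,0]],[0,[-0.0015,0,-0.001],[0,0,0]],[0,[-0.0015,0,-0.001],[0,0,0]],[0,[-0.0015,0,-0.001],[0,0,0]],[0,[-0.002,0,-0.003],[0,0,0]],[0,[0,0,-0.01],[0,0,0]],[0,[0,0,-0.02],[0,0,0]],[0.5,[0,0,-0.03],[0,0,0]],[1,[0,0,-0.02],[0,0,0]]])

```text
time: 17.17
eef_pos: [0.4742, -0.1609, 0.1235]
tcp_rot: [0.219, 0.976, 0.0, 0.0]
contact_force: [1.0, -0.4, 0.8]
opening: 0.272
finger_force: 0.0
```

>>> move_arm(moves=[[1,[0,0,0],[0,0,0]],[1,[0,0,0],[0,0,0]],[1,[0,0,0],[0,0,0]],[1,[0,0,0],[0,0,0]],[1,[0,0,0],[0,0,0]],[1,[0,0,0],[0,0,0]],[1,[0,0,0],[0,0,0]],[1,[0,0,0],[0,0,0]],[1,[0,0,0],[0,0,0]],[1,[0,0,0],[0,0,0]]])

```text
time: 18.0
eef_pos: [0.474, -0.161, 0.1217]
tcp_rot: [0.219, 0.976, 0.0, -0.0]
contact_force: [-0.1, -0.0, 0.3]
opening: 1.002
finger_force: 0.0
```

```bash
python3 - <<'E'
from h import *
go(D(-.06,.003,.1),YAW+np.pi)
c=cam('wrist'); snap('wrist','pics/w6.png'); print(proj(c,[D(-.115,.028,.04),D(-.115,-.022,.04),D(-.127,.045,.006),D(-.127,-.039,.006),D(-.088,.003,.053)]).round())
E
```

```text
t 18.0 pos [ 0.474  -0.161   0.1217] F [-0.13 -0.03  0.3 ] op 1.002
shift [-0.0152 -0.0002  0.0217] turn [ 0.     -0.0001 -0.0062] dockxyz [-0.0752  0.0033  0.1217]
[[365. 177.]
 [275. 178.]
 [386. 151.]
 [253. 152.]
 [320. 230.]]
```

View pics/w6.png

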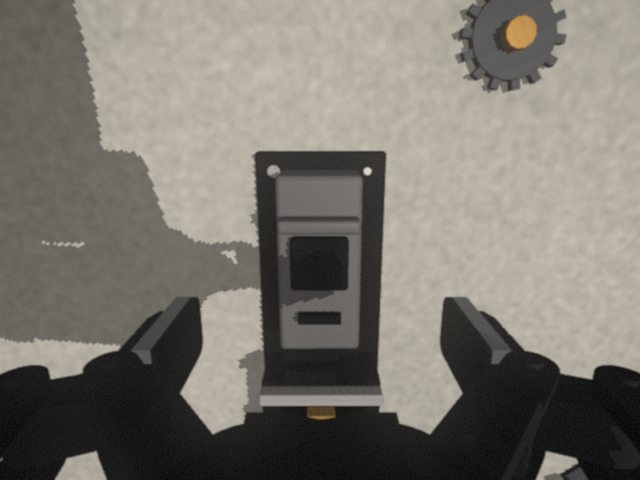

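The pack lies free on the apron, about 60 mm out: outer end (276–364,175), inner end row 348, bar at row 390. The fingers are centred, so I'll go down and grip it.

>>> move_arm(moves=[[1,[-0.0142,0,0.01],[0,0,0]],[1,[0,0,0.016],[0,0,0]],[1,[0,0,0.016],[0,0,0]],[1,[0,0,0.016],[0,0,0]],[1,[0,0,0.016],[0,0,0]],[1,[0,0,0.016],[0,0,0]],[1,[0,0,0.012],[0,0,0]],[1,[0,0,0.007],[0,0,0]],[1,[0,0,0.003],[0,0,0]],[1,[0,0,0],[0,0,0]]])

```text
time: 18.88
eef_pos: [0.4866, -0.1669, 0.0094]
tcp_rot: [0.219, 0.976, 0.0, -0.0]
contact_force: [0.1, 0.5, 0.3]
opening: 1.003
finger_force: 0.0
```

>>> move_arm(moves=[[0.4,[0,0,0],[0,0,0]],[0.4,[0,0,0],[0,0,0]],[0.4,[0,0,0],[0,0,0]],[0.4,[0,0,0],[0,0,0]],[0.4,[0,0,0],[0,0,0]],[0.3,[0,0,0],[0,0,0]],[0.2,[0,0,0],[0,0,0]],[0,[0,0,0],[0,0,0]],[0,[0,0,0],[0,0,0]],[0,[0,0,0],[0,0,0]]], grip_force=40)

```text
time: 19.72
eef_pos: [0.4877, -0.1676, 0.0109]
tcp_rot: [0.219, 0.976, -0.0, 0.001]
contact_force: [-2.0, -0.2, 5.8]
opening: 0.58
finger_force: 43.8
```

>>> move_arm(moves=[[0,[0,0,-0.002],[0,0,0]],[0,[0,0,-0.006],[0,0,0]],[0,[0,0,-0.012],[0,0,0]],[0,[0,0,-0.018],[0,0,0]],[0,[0,0,-0.02],[0,0,0]],[0,[0,0,-0.02],[0,0,0]],[0,[0,0,-0.015],[0,0,0]],[0,[0,0,-0.01],[0,0,0]],[0,[0,0,-0.005],[0,0,0]],[0,[0,0,0],[0,0,0]]])

```text
time: 20.55
eef_pos: [0.4873, -0.1672, 0.119]
tcp_rot: [0.219, 0.976, -0.0, 0.001]
contact_force: [0.2, -1.1, -3.1]
opening: 0.58
finger_force: 42.9
```

>>> move_arm(moves=[[0,[0,0.008,0],[0,0,0]],[0,[0.002,0.014,0],[0,0,0]],[0,[0.003,0.02,0],[0,0,0]],[0,[0.003,0.02,0],[0,0,0]],[0,[0.003,0.02,0],[0,0,0]],[0,[0.003,0.02,0],[0,0,0]],[0,[0.003,0.02,0],[0,0,0]],[0,[0.003,0.02,0],[0,0,0]],[0,[0.003,0.02,0],[0,0,0]],[0,[0.003,0.02,0],[0,0,0]]])

```text
time: 21.38
eef_pos: [0.5403, 0.0104, 0.1159]
tcp_rot: [0.219, 0.976, 0.0, -0.002]
contact_force: [0.7, -1.4, -3.8]
opening: 0.578
finger_force: 42.8
```

>>> move_arm(moves=[[0,[0.003,0.02,0],[0,0,0]],[0,[0.003,0.02,0],[0,0,0]],[0,[0.003,0.02,0],[0,0,0]],[0,[0.003,0.02,0],[0,0,0]],[0,[0.003,0.02,0],[0,0,0]],[0,[0.003,0.02,0],[0,0,0]],[0,[0.003,0.02,0],[0,0,0]],[0,[0.003,0.02,0],[0,0,0]],[0,[0.002,0.014,0],[0,0,0]],[0,[0,0.006,0],[0,0,0]]])

```text
time: 22.22
eef_pos: [0.5941, 0.1845, 0.1161]
tcp_rot: [0.219, 0.976, -0.0, -0.001]
contact_force: [0.4, -0.2, -3.6]
opening: 0.577
finger_force: 42.8
```

```bash
python3 - <<'E'
from h import *
go([.594,.182,.0085],YAW+np.pi)
c=cam('wrist'); snap('wrist','pics/w7.png'); Tc=np.array([.594,.182,0]);r=R.from_euler('z',YAW)
print(proj(c,[Tc+r.apply([a*.085,b*.055,.02]) for a in(-1,1) for b in(-1,1)]).round())
E
```

```text
t 22.2167 pos [0.5941 0.1845 0.1161] F [ 0.38 -0.23 -3.58] op 0.577
shift [-0.0012 -0.0022  0.1076] turn [-0.001  -0.0025 -0.0043] dockxyz [-0.1124  0.3671  0.1161]
[[219.  96.]
 [414.  95.]
 [236. 362.]
 [400. 362.]]
```

View pics/w7.png

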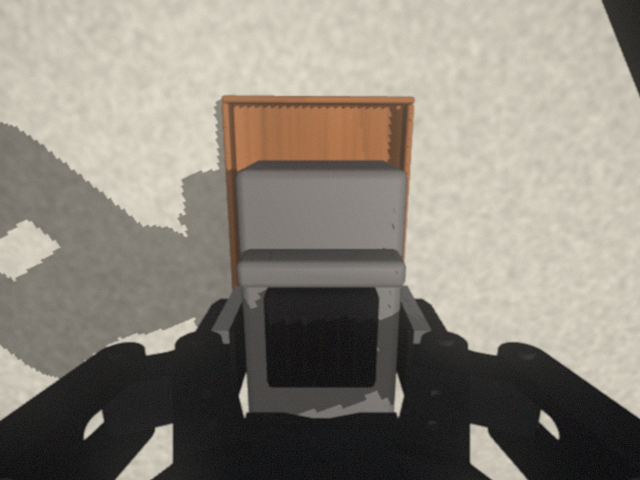

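The tray's far rim is at (221–414,97), as predicted, and the pack is aligned and centred over it. I'll lower it.

>>> move_arm(moves=[[0,[-0.001,-0.001,0.006],[0,0,0]],[0,[0,0,0.014],[0,0,0]],[0,[0,0,0.018],[0,0,0]],[0,[0,0,0.018],[0,0,0]],[0,[0,0,0.018],[0,0,0]],[0,[0,0,0.014],[0,0,0]],[0,[0,0,0.009],[0,0,0]],[0,[0,0,0.004],[0,0,0]],[0,[0,0,0.001],[0,0,0]],[0,[0,0,0],[0,0,0]]])

```text
time: 23.1
eef_pos: [0.5958, 0.1809, 0.0161]
tcp_rot: [0.22, 0.976, 0.0, 0.0]
contact_force: [1.1, 0.1, -2.2]
opening: 0.582
finger_force: 42.8
```

>>> move_arm(moves=[[0,[0,0,0.0005],[0,0,0]],[0,[0,0,0.0005],[0,0,0]],[0,[0,0,0.0005],[0,0,0]],[0,[0,0,0.0005],[0,0,0]],[0,[0,0,0.0005],[0,0,0]],[0,[0,0,0.0005],[0,0,0]],[0,[0,0,0],[0,0,0]],[0,[0,0,0],[0,0,0]],[0,[0,0,0],[0,0,0]],[0,[0,0,0],[0,0,0]]])

```text
time: 23.93
eef_pos: [0.5954, 0.181, 0.0128]
tcp_rot: [0.219, 0.976, 0.0, 0.0]
contact_force: [-0.6, -0.6, -4.2]
opening: 0.577
finger_force: 42.8
```

>>> move_arm(moves=[[0,[0,0,0.0005],[0,0,0]],[0,[0,0,0.0005],[0,0,0]],[0,[0,0,0.0005],[0,0,0]],[0,[0,0,0.0005],[0,0,0]],[0,[0,0,0.0005],[0,0,0]],[0,[0,0,0.0005],[0,0,0]],[0,[0,0,0.0005],[0,0,0]],[0,[0,0,0],[0,0,0]],[0,[0,0,0],[0,0,0]],[0,[0,0,0],[0,0,0]]])

```text
time: 24.77
eef_pos: [0.5954, 0.181, 0.0093]
tcp_rot: [0.219, 0.976, 0.0, 0.0]
contact_force: [0.4, -0.3, -2.8]
opening: 0.577
finger_force: 42.8
```

>>> move_arm(moves=[[0,[0,0,0.0003],[0,0,0]],[0,[0,0,0.0003],[0,0,0]],[0,[0,0,0.0003],[0,0,0]],[0,[0,0,0.0003],[0,0,0]],[0,[0,0,0.0003],[0,0,0]],[0,[0,0,0],[0,0,0]],[0,[0,0,0],[0,0,0]],[0,[0,0,0],[0,0,0]],[0,[0,0,0],[0,0,0]],[0,[0,0,0],[0,0,0]]])

```text
time: 25.6
eef_pos: [0.5956, 0.1811, 0.009]
tcp_rot: [0.219, 0.976, -0.0, 0.0]
contact_force: [-5.1, -0.8, 5.2]
opening: 0.581
finger_force: 43.9
```

It has touched down. I'll open a little, staying clear of the tray walls, and rise.

>>> move_arm(moves=[[0.6,[0,0,-0.0005],[0,0,0]],[0.62,[0,0,0],[0,0,0]],[0.65,[0,0,0],[0,0,0]],[0.68,[0,0,0],[0,0,0]],[0.72,[0,0,0],[0,0,0]],[0.72,[0,0,0],[0,0,0]],[0.72,[0,0,0],[0,0,0]],[0.72,[0,0,-0.002],[0,0,0]],[0.72,[0,0,-0.004],[0,0,0]],[0.72,[0,0,-0.008],[0,0,0]]])

```text
time: 26.43
eef_pos: [0.5946, 0.1809, 0.0218]
tcp_rot: [0.219, 0.976, -0.0, -0.001]
contact_force: [-0.9, 0.5, -0.2]
opening: 0.718
finger_force: 0.0
```

>>> move_arm(moves=[[0.72,[0,0,-0.015],[0,0,0]],[0.72,[0,0,-0.02],[0,0,0]],[0.72,[0,0,-0.025],[0,0,0]],[0.72,[0,0,-0.025],[0,0,0]],[0.72,[0,0,-0.025],[0,0,0]],[0.72,[0,0,-0.025],[0,0,0]],[0.72,[0,0,-0.02],[0,0,0]],[0.72,[0,0,-0.01],[0,0,0]],[0.72,[0,0,0],[0,0,0]],[0.72,[0,0,0],[0,0,0]]])

```text
time: 27.27
eef_pos: [0.5953, 0.181, 0.1876]
tcp_rot: [0.219, 0.976, 0.0, 0.0]
contact_force: [-0.2, -0.2, 0.3]
opening: 0.719
finger_force: 0.0
```

```bash
python3 - <<'E'
from h import *
w=read_camera('wrist');s=read_camera('scene')
cv2.imwrite('pics/end.png',cv2.resize(np.vstack([w,s]),(450,600) if 0 else (400,600))[:,:,::-1])
E
```

```text
(no output)
```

View pics/end.png

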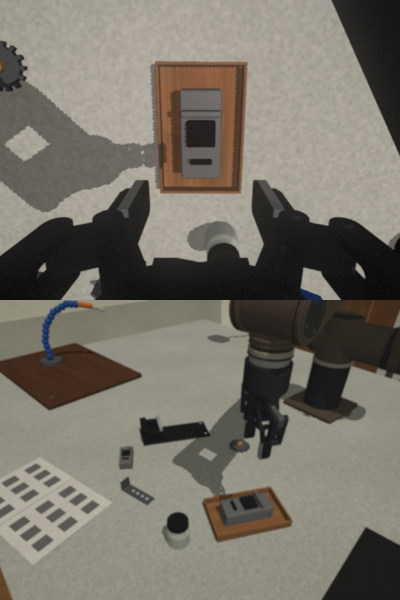

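The pack lies flat in the tray (wrist view, centred near (201,133)). The gripper is clear and the bracket, gear and jar look where they were.

```bash
python3 -c "
from plant import *
print(sign_off())"
```

```text
the job is handed in; nothing more can be done
None
```

The pack came off the charger with the button held in (wrist readings up to about 17.5 N press and 9 N pull), is lying flat in the wooden tray and released, and the job was handed in at about 27 s.

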